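# Pack a pipe-fitting sample set

## Robot

A 7-joint arm with a two-finger parallel gripper is mounted at the origin on the work surface. World frame = base frame: x ahead of the robot, y to its left, z up, the work surface at z = 0. Lengths are in m, angles in rad, forces in N, time in s.
With the tool pointing down it reaches from about 0.4 to 0.85 m from the base axis. Payload 10.4 kg.
Tool frame: the origin (TCP) lies between the finger pads; the fingertips stand 14 mm ahead of it and the grasp point (between the pads) lies 5 mm behind it (r.finger_overhang is the z of the fingertips in the tool frame, in m); z points along the fingers, y is the line along which they close (so a half turn about z gives the same grasp; the last joint's range is limited). The gripper opens to 87 mm and grips with 3 to 60 N. Pads are 19 mm wide; open, the fingers measure 117 mm over their backs; the gripper's body (75 mm by 190 mm) begins 51 mm behind the grasp point.
Start: joints at [-0.023, 0.332, -0.065, 1.46, 0.022, 1.35, -0.088], TCP at [0.625, 0, 0.237] pointing down, gripper open.
Joint ranges: [-2.6, 2.6], [-0.5, 2.12], [-1.47, 1.34], [0.16, 2.42], [-1.27, 4.41], [0.06, 2.06], [-2.6, 2.6]. Speed limits (rad/s): [2.22, 2.22, 2.79, 2.79, 3.14, 3.14, 3.14].

## Interface

Orientations are given as a unit quaternion [x, y, z, w].
In Python, from bench import r, optics gives the robot as it stands.
- The arm moves only by the shell command python3 -m pendant 'ROWS' [FORCE]. ROWS is JSON, a list of rows, each a list of 7 numbers: the closure, from -1 (fully open) to 1 (shut), then the shift along the tool's x, y, z scaled (see below), then the turn, a rotation vector about the tool's x, y, z scaled (see below). In form: [[grip, x, y, z, rx, ry, rz], ...]. A call has 1 to 8 rows; each row is the pose to reach, as a shift and turn from the pose commanded when the call began, along the tool's axes at that moment; what a row does not reach only later rows make up. The controller multiplies each number of a shift by 0.3 m and each number of a turn by 120 degrees. A row lasts 1/8 s, in which the tool goes at most 62.5 mm and 10.7 degrees, less where a joint would pass 70% of its speed; a pose out of reach is approached as far as the arm can. A call with a number of a shift or a turn outside -1 to 1 is refused whole. A call with a gripper value outside its range is refused whole. The fingers move at their own pace and stop on an object; FORCE is the grip in N (left out, the last holds). Time passes only in rows, so rows that repeat a pose let the fingers close. It gives the time, the measured TCP pose, the force, the opening and the grip force at its end, in the units of the state.
- r.read_state(): the state, without advancing time (a new reading comes with each control period).
- optics.camera(name): name is "scene" or "side" or "wrist"; returns a dict with "pixels" (384x512x3 uint8, red, green, blue), "vfov" (degrees; the focal length in pixels is half the picture's height over the tangent of half this angle, whatever the lens; pixels are square), "cx", "cy" (the principal point, pixels), "D" ([k1, k2, p1, p2, k3] as OpenCV has them; the pictures are not rectified), "rvec" (rotation vector, rad) and "tvec" (3), from world to camera coordinates, as OpenCV has them. Camera axes: x right, y down, z forward; pixel columns grow to the right and rows downward; lengths in m; the calibration is good to about 2 mm. A picture is of the moment at which its call begins. There is no depth.
- r.close_job(): hands the job in; it is judged then, once.
The state is a dict: "time": time; "joint_positions": joint angles; "joint_vel": joint speeds; "joint_torque": joint torques, N m; "ee_pos": TCP position; "eef_rot": TCP orientation; "ft_force": force on the tool from outside, world axes, zero at the start; "torque": the same for the moment, N m; "width": finger opening in m; "grip_force": force on a finger pad.
Only numpy, scipy, OpenCV 4.12 (cv2) and the standard library are available. Lean on these libraries where they do the work, as an engineer would, in place of code of your own. Each camera call takes 0.05 s, during which the arm holds its last target. There are 200 camera calls.

## Task

Pack the sample set: put the tee, the right-angled elbow, the straight coupling and the stop end each into the recess of its own shape in the blue tray, lying fully down in it (the stop end standing upright). Leave the four-way cross and the slack 45 degree bend where they lie on the mat; they belong to another set.

Things in the scene. Friction and masses are not known exactly. Their poses are not given: they have to be found in the camera images.
- tee: Loose T fitting, 55 g: white tube 23 mm thick, axis 15 mm up, eight-sided green nut (30 mm over flats, flats down and at the sides, 24 mm long) at each end; 30 mm high, lying flat on a dark mat 2 mm thick, about 0.1 m from other parts. Run 72 mm along x with axis at y = -15.5 mm, branch along +y to y = 30.5 mm at x = 0. Origin: middle of outline, underside; z up.
- elbow: Loose right-angled (90 degree) elbow, 45 g, on the mat, arms along its +x and +y. Origin: middle of outline, underside; the axes cross at x = y = -15.5 mm, the ends are at x = 30.5 and y = 30.5 mm (the last 24 mm of each arm is its nut). z up. White tube, green nuts, 30 mm high, as the tee.
- straight: Loose straight coupling, 40 g, on the mat, 76 mm long along its x, a nut at each end, 28 mm of bare 23 mm tube between; same either way round. Origin: middle, underside; z up. White tube, green nuts, 30 mm high, as the tee.
- stop_end: Loose stop end, 30 g, standing on the mat on its open end: one eight-sided green nut (30 mm over flats, 24 mm high, flats towards its x and y) with a blunt white plug 23 mm thick on top, 41 mm high in all. Origin: centre of underside; z up.
- cross: Does not belong: loose four-way cross, 70 g, on the mat, four 40 mm arms along its +-x and +-y. Origin: crossing, underside; z up. White tube, green nuts, 30 mm high, as the tee.
- bend: Does not belong: loose slack 45 degree bend, 45 g, on the mat, its two 44 mm arms 135 degrees apart. Origin on the underside; the arms' axes meet at y = -12 mm and run 22.5 degrees from its +x and -x, towards +y. z up. White tube, green nuts, 30 mm high, as the tee.
- pocket_tee: T-shaped recess: the tee fits with its origin over this one and its x, y along these x, y. Fixed foam insert 110 (x) x 90 (y) mm in a 2 x 2 block in a low blue tray. Origin: centre of its underside. Black recess floor 3 mm above that; grey foam round it 6 mm higher; tray rim 16 mm above the table. 7 mm room round the fitting.
- pocket_elbow: L-shaped recess: the elbow fits with its origin over this one and its x, y along these x, y. Fixed foam insert 110 (x) x 90 (y) mm in a 2 x 2 block in a low blue tray. Origin: centre of its underside. Black recess floor 3 mm above that; grey foam round it 6 mm higher; tray rim 16 mm above the table. 7 mm room round the fitting.
- pocket_straight: Oblong recess, 90 x 44 mm along x, centred: for the straight coupling, either way round. Fixed foam insert 110 (x) x 90 (y) mm in a 2 x 2 block in a low blue tray. Origin: centre of its underside. Black recess floor 3 mm above that; grey foam round it 6 mm higher; tray rim 16 mm above the table. 7 mm room round the fitting.
- pocket_stop: Square recess, 46 x 46 mm, centred: for the stop end, upright, turned any way. Fixed foam insert 110 (x) x 90 (y) mm in a 2 x 2 block in a low blue tray. Origin: centre of its underside. Black recess floor 3 mm above that; grey foam round it 6 mm higher; tray rim 16 mm above the table. 7 mm room round the fitting.
There are look-alikes about, which are no part of the job. Leave any brown, red or yellow look-alike of the tee alone.

How it is judged:
At the end, for the whole second after the job is handed in: Each of the four rests in its own recess: within 13 mm of the insert's origin horizontally, underside under 6 mm above the insert's, level within 0.1 rad, all but the stop end aligned within 0.35 rad, slower than 0.02 m/s. Cross and bend within 30 mm of their starts (horizontal distance between tee and pocket_tee below 0.013 m and z of tee in the frame of pocket_tee below 0.006 m and angle between each of tee, elbow, straight, stop_end's own z axis and vertical below 0.1 rad and linear speed of each of tee, elbow, straight, stop_end below 0.02 m/s and angle between the x axis of tee and the x axis of pocket_tee, either way round below 0.35 rad and horizontal distance between elbow and pocket_elbow below 0.013 m and z of elbow in the frame of pocket_elbow below 0.006 m and angle between the x axis of elbow and the x axis of pocket_elbow, either way round below 0.35 rad and horizontal distance between straight and pocket_straight below 0.013 m and z of straight in the frame of pocket_straight below 0.006 m and angle between the x axis of straight and the x axis of pocket_straight, either way round below 0.35 rad and horizontal distance between stop_end and pocket_stop below 0.013 m and z of stop_end in the frame of pocket_stop below 0.006 m and distance of each of cross, bend from where it was at the start of the episode below 0.03 m); the robot touches nothing.
It fails at once if the four-way cross is moved by more than 30 mm (distance of cross from where it was at the start of the episode above 0.03 m).
It fails at once if the 45 degree bend is moved by more than 30 mm (distance of bend from where it was at the start of the episode above 0.03 m).
It also fails if it takes over 109 s, if anything falls off the work surface, if the arm or the gripper's body presses on something with over 40 N, if the wrist force passes 120 N, or if a joint passes its speed limit or range.

## Working session

There is one attempt and no reset: what is moved stays moved. The work goes in short steps, Python scripts to look and compute and a shell command to move; the robot and the scene stay as the last step left them, time stands still between calls to the robot, and variables do not carry over. Pictures are saved under pics/ and viewed, at most 14 in all, crops included, and the job is handed in when it is done.

```bash
ls; mkdir -p pics; python3 - <<'E'
from bench import r, optics
import cv2
s=r.read_state(); print(s['time'],s['ee_pos'],s['eef_rot'],s['width'],r.finger_overhang)
for n in ("scene","side","wrist"):
    c=optics.camera(n); cv2.imwrite(f"pics/{n}0.png",cv2.resize(c["pixels"][:,:,::-1],(800,600),interpolation=cv2.INTER_CUBIC))
    print(n,c["vfov"],c["cx"],c["cy"],c["D"],c["rvec"],c["tvec"])
E
```

```text
pics
0.0 [ 6.24641982e-01 -2.04635986e-06  2.35758692e-01] [ 7.07093499e-01  7.07119715e-01 -5.13660599e-04 -4.77777026e-04] 0.08702954246558706 0.014
scene 42.222912315121945 257.86122355479057 194.28556241520056 [-0.17262895  0.          0.          0.          0.        ] [ 1.2180905   2.09700494 -1.11570597] [ 0.23257511 -0.21661838  1.48070672]
side 51.61699680823213 247.63443777767208 195.88384883488533 [-0.07192873  0.          0.          0.          0.        ] [ 2.3510259  -0.17454587  0.04686926] [-0.49365513  0.09511415  0.97699896]
wrist 70.86097383020495 252.08571076424784 195.74562020842023 [-0.05204354  0.          0.          0.          0.        ] [-2.88625790e+00  5.83425477e-04  2.49706148e-03] [-0.62447591 -0.02959891  0.38982675]
```

View pics/scene0.png

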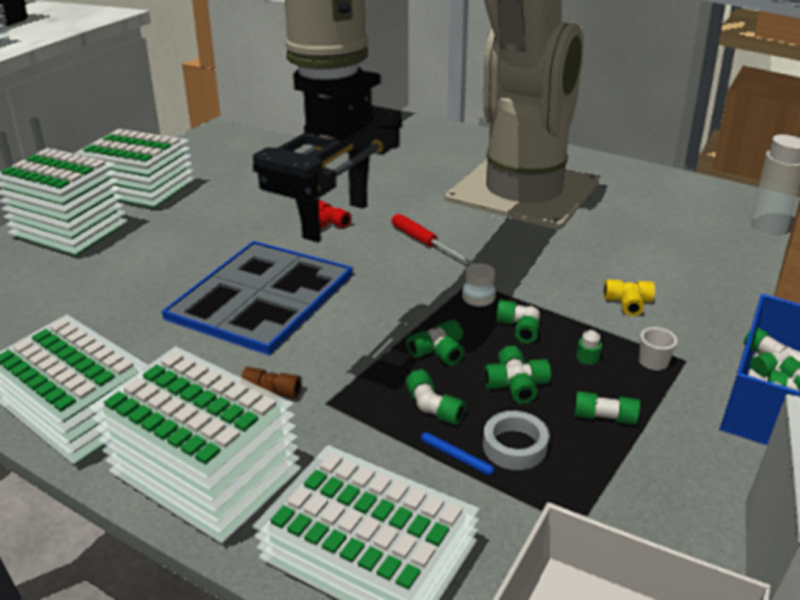

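View pics/side0.png

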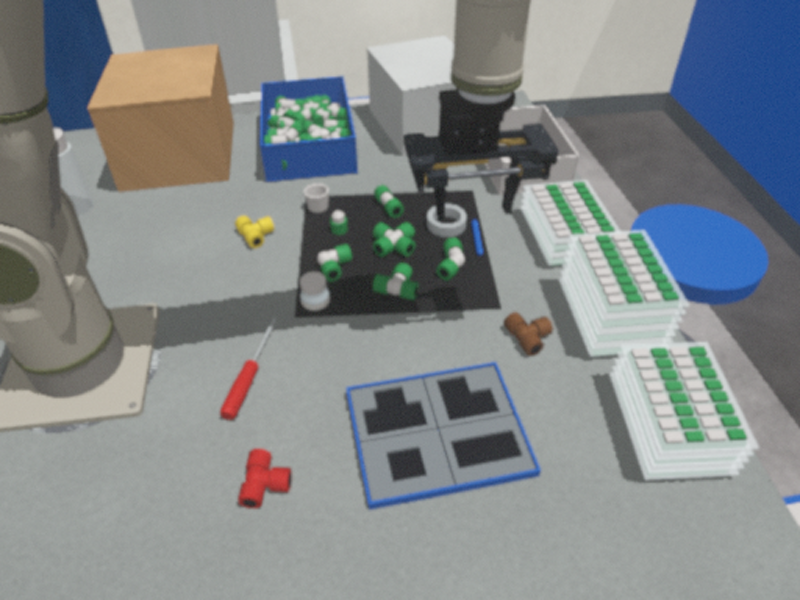

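View pics/wrist0.png

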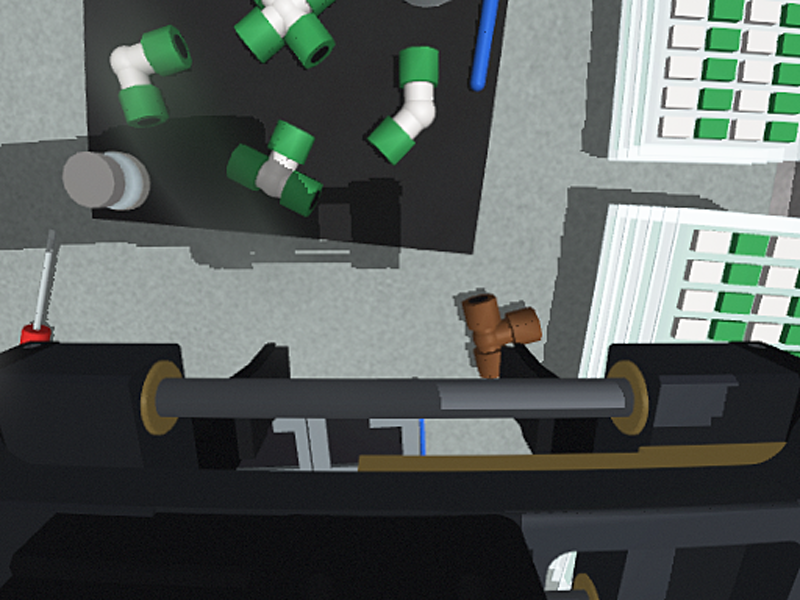

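The scene shows the mat with the tee (in the gripper's shadow), elbow, stop end, straight, cross and bend. In the side view (800 px wide) they lie at about (397,282), (335,260), (339,222), (389,201), (394,238) and (453,258), with the tray at (443,433). The wrist view shows elbow, tee and bend. Next I rectify these to metric top views.

```bash
cat > h.py <<'E'
import numpy as np, cv2
from scipy.spatial.transform import Rotation as R
from bench import r, optics
def K(c):
    h,w=c["pixels"].shape[:2]; f=h/2/np.tan(np.radians(c["vfov"])/2)
    return np.array([[f,0,c["cx"]],[0,f,c["cy"]],[0,0,1.]])
def proj(c,P):
    return cv2.projectPoints(np.asarray(P,float).reshape(-1,1,3),np.array(c["rvec"]),np.array(c["tvec"]),K(c),np.array(c["D"]))[0][:,0]
def plane(c,uv,z):
    n=cv2.undistortPoints(np.asarray(uv,float).reshape(-1,1,2),K(c),np.array(c["D"]))[:,0]
    M=cv2.Rodrigues(np.array(c["rvec"]))[0]; C=-M.T@np.array(c["tvec"])
    d=np.c_[n,np.ones(len(n))]@M
    return C+d*((z-C[2])/d[:,2:])
def top(c,x0,x1,y0,y1,z,s,name,grid=0.05):
    # s px per m; image right=+x, up=+y
    xs=np.arange(x0,x1,1/s); ys=np.arange(y1,y0,-1/s)
    X,Y=np.meshgrid(xs,ys); uv=proj(c,np.c_[X.ravel(),Y.ravel(),np.full(X.size,z)]).astype(np.float32).reshape(*X.shape,2)
    im=cv2.remap(c["pixels"],uv[...,0],uv[...,1],cv2.INTER_CUBIC)[:,:,::-1].copy()
    for g in np.arange(np.ceil(x0/grid)*grid,x1,grid):
        u=int((g-x0)*s); cv2.line(im,(u,0),(u,len(ys)),(0,200,255),1); cv2.putText(im,f"{g:.2f}",(u+1,10),0,.35,(0,255,255))
    for g in np.arange(np.ceil(y0/grid)*grid,y1,grid):
        v=int((y1-g)*s); cv2.line(im,(0,v),(len(xs),v),(0,200,255),1); cv2.putText(im,f"{g:.2f}",(1,v-1),0,.35,(0,255,255))
    cv2.imwrite(name,im); return im
def rows(p,yaw=None):
    """shift/turn numbers from the measured pose to TCP p pointing down, tool y axis (closing line) at yaw from world x"""
    s=r.read_state(); q=R.from_quat(s["eef_rot"]); d=q.inv().apply(np.array(p)-s["ee_pos"])
    out=[d/0.3]
    y=q.apply([0,1,0]); cur=np.arctan2(y[1],y[0])
    if yaw is not None:
        best=None
        a=(yaw-cur+np.pi/2)%np.pi-np.pi/2
        for k in (a,a+np.pi,a-np.pi):
            yy=cur+k; t=np.array([[ -np.sin(yy)*-1,0,0]])
            ex=np.array([np.sin(yy),-np.cos(yy),0]);ey=np.array([np.cos(yy),np.sin(yy),0])
            T=R.from_matrix(np.c_[ex,ey,[0,0,-1]])
            print("turn",np.degrees(k).round(1),((q.inv()*T).as_rotvec()/np.radians(120)).round(4))
    print("shift",(d/0.3).round(4),"dist",np.linalg.norm(d).round(3),"cur yaw",np.degrees(cur).round(1),"j",np.round(s["joint_positions"],2),"t",s["time"])
E
python3 - <<'E'
from h import *
c=optics.camera("side")
k=512/800
print("mat",plane(c,np.array([[332,193],[480,192],[497,306],[296,315]])*k,0.002).round(3))
print("tray",plane(c,np.array([[347,390],[496,366],[538,470],[372,503]])*k,0.016).round(3))
top(c,.42,.80,.06,.36,.017,2000,"pics/p_side.png",.02)
top(c,.42,.80,-.34,-.04,.010,2000,"pics/t_side.png",.02)
E
```

```text
mat [[0.439 0.402 0.002]
 [0.745 0.355 0.002]
 [0.691 0.023 0.002]
 [0.352 0.056 0.002]]
tray [[ 0.422 -0.125  0.016]
 [ 0.65  -0.115  0.016]
 [ 0.659 -0.297  0.016]
 [ 0.436 -0.31   0.016]]
```

```bash
python3 - <<'E'
from h import *
c=optics.camera("side")
top(c,.35,.75,.05,.41,.017,1650,"pics/p_side.png",.05)
top(c,.40,.68,-.32,-.10,.011,2700,"pics/t_side.png",.02)
E
```

```text
(no output)
```

View pics/p_side.png

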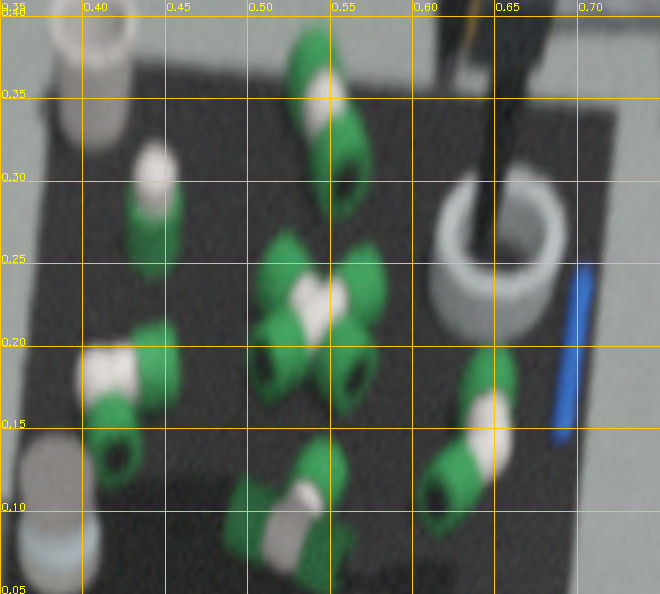

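View pics/t_side.png

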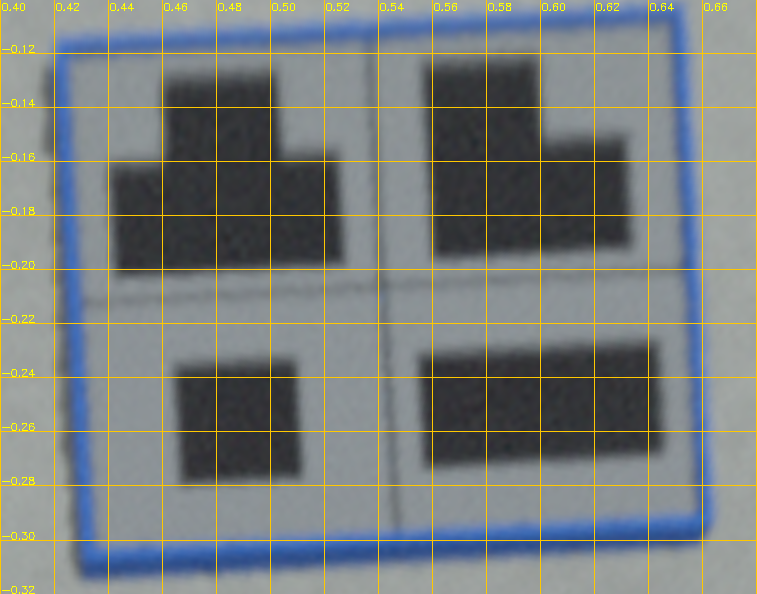

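The top views show the parts' approximate places and the tray. The tray's divider crosses at px (384,283), which is x .542, y -.206, with a yaw of about 3.3°. The T and L recesses have their arms along +x/+y. I now move over the mat for a closer wrist view.

```bash
python3 -m pendant '[[-1,0.08,-0.16,-0.05,0,0,0],[-1,0.167,-0.317,-0.1,0,0,0],[-1,0.167,-0.317,-0.1,0,0,0],[-1,0.167,-0.317,-0.1,0,0,0]]' 30; python3 - <<'E'
from h import *
c=optics.camera("wrist")
top(c,.36,.70,.06,.40,.017,1750,"pics/p_wrist.png",.02)
E
```

```text
time: 0.75
ee_pos: [0.5301, 0.0497, 0.2667]
eef_rot: [0.707, 0.707, 0.0, 0.0]
ft_force: [-0.1, -0.3, -0.0]
width: 0.0872
grip_force: 0.0
```

View pics/p_wrist.png

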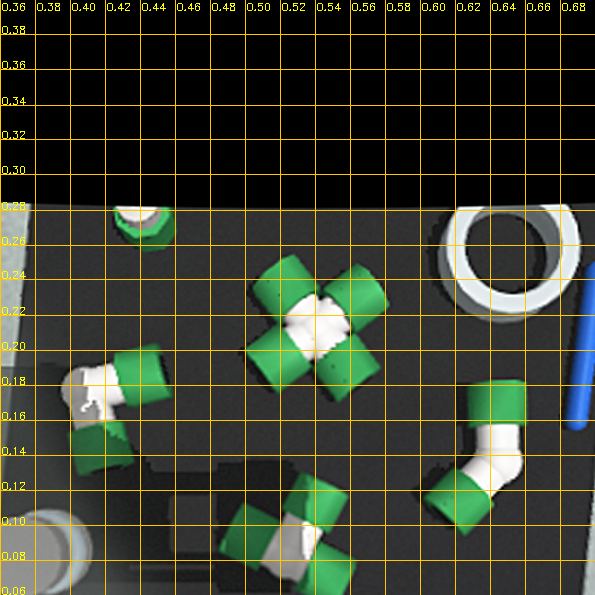

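The wrist top view (1.75 px/mm, x=.36+u/1750, y=.40−v/1750) shows the following:
- **Tee:** run nuts at (250,533) and (328,570), 49 mm apart against the nominal 48 ✓. The branch nut is at (317,503), so the yaw is about −26.5°.
- **Elbow:** axes cross at (85,389), with nuts at (142,375) and (101,447), so the yaw is about −77°.

I start with the tee, gripping its branch nut.

```bash
python3 - <<'E'
from h import *
rows([.541,.115,.10],np.radians(-26.5))
E
```

```text
Traceback (most recent call last):
  File "h.py", line 35, in rows
    T=R.from_matrix(np.c_[ex,ey,[0,0,-1]])
  File "scipy/spatial/transform/_rotation.pyx", line 1143, in scipy.spatial.transform._rotation.Rotation.from_matrix
ValueError: Non-positive determinant (left-handed or null coordinate frame) in rotation matrix 0: [[-0.44619781  0.89493436  0.        ]
 [-0.89493436 -0.44619781  0.        ]
 [ 0.          0.         -1.        ]].
```

```bash
sed -i 's/ex=np.array(\[np.sin(yy),-np.cos(yy),0\])/ex=np.array([-np.sin(yy),np.cos(yy),0])/; /best=None/d; s/yy=cur+k; t=.*/yy=cur+k/' h.py; python3 - <<'E'
from h import *
rows([.541,.115,.10],np.radians(-26.5))
E
```

```text
turn -26.4 [-0.000e+00  2.000e-04  2.204e-01]
turn 153.6 [-3.0000e-04 -0.0000e+00 -1.2796e+00]
turn -206.4 [-3.0000e-04 -0.0000e+00 -1.2796e+00]
shift [0.2191 0.0354 0.5541] dist 0.179 cur yaw -0.1 j [-0.08  0.12 -0.11  1.66  0.01  1.37 -0.19] t 0.8
```

```bash
python3 -m pendant '[[-1,0.1,0.018,0.18,0,0,0.08],[-1,0.219,0.035,0.36,0,0,0.16],[-1,0.219,0.035,0.5,0,0,0.22],[-1,0.219,0.035,0.6,0,0,0.22],[-1,0.219,0.035,0.7,0,0,0.22],[-1,0.219,0.035,0.807,0,0,0.22],[-1,0.219,0.035,0.807,0,0,0.22]]'; python3 -m pendant '[[1,0,0,0,0,0,0],[1,0,0,0,0,0,0],[1,0,0,0,0,0,0],[1,0,0,0,0,0,0],[1,0,0,0,0,0,0],[1,0,0,0,0,0,0]]' 30
```

```text
time: 1.68
ee_pos: [0.5389, 0.1145, 0.0216]
eef_rot: [0.85, 0.526, -0.003, -0.001]
ft_force: [-0.9, -0.3, 0.9]
width: 0.087
grip_force: 0.0
time: 2.42
ee_pos: [0.5404, 0.1158, 0.0245]
eef_rot: [0.85, 0.527, 0.0, 0.0]
ft_force: [0.3, 1.0, -0.0]
width: 0.0345
grip_force: 0.0
```

```bash
python3 -m pendant '[[1,0,0,0,0,0,0],[1,0,0,0,0,0,0],[1,0,0,0,0,0,0],[1,0,0,-0.1,0,0,0],[1,0,0,-0.3,0,0,0],[1,0,0,-0.5,0,0,0],[1,0,0,-0.5,0,0,0]]'; python3 - <<'E'
from h import *
rows([.541,-.33,.22],np.radians(3.3))
E
```

```text
time: 3.3
ee_pos: [0.543, 0.1166, 0.1796]
eef_rot: [0.85, 0.527, 0.004, 0.001]
ft_force: [-0.4, 0.0, -1.0]
width: 0.0296
grip_force: 30.0
turn 29.7 [ 0.0038 -0.0019 -0.2476]
turn 209.7 [-0.0026 -0.0052  1.2524]
turn -150.3 [-0.0026 -0.0052  1.2524]
shift [-1.3355  0.6569 -0.1383] dist 0.448 cur yaw -26.4 j [-0.18  0.22 -0.12  1.73  0.03  1.19 -0.78] t 3.3
```

```bash
python3 -m pendant '[[1,-0.2,0.1,-0.05,0,0,-0.08],[1,-0.38,0.19,-0.1,0,0,-0.16],[1,-0.56,0.28,-0.14,0,0,-0.248],[1,-0.74,0.37,-0.14,0,0,-0.248],[1,-0.92,0.455,-0.14,0,0,-0.248],[1,-0.98,0.482,-0.14,0,0,-0.248]]'; python3 - <<'E'
from h import *
rows([.541,-.33,.22],np.radians(3.3))
E
```

```text
time: 4.05
ee_pos: [0.5378, -0.216, 0.2152]
eef_rot: [0.688, 0.726, -0.001, -0.0]
ft_force: [0.2, 0.2, -0.5]
width: 0.0295
grip_force: 30.0
turn 0.2 [-0.0008  0.0004 -0.0016]
turn 180.2 [6.0000e-04 1.3000e-03 1.4984e+00]
turn -179.8 [6.0000e-04 1.3000e-03 1.4984e+00]
shift [-0.3801 -0.01   -0.0155] dist 0.114 cur yaw 3.1 j [ 0.25  0.24  0.07  1.62 -0.02  1.28  0.37] t 4.05
```

```bash
python3 -m pendant '[[1,-0.19,-0.005,-0.01,0,0,0],[1,-0.38,-0.01,-0.015,0,0,0],[1,-0.38,-0.01,-0.015,0,0,0],[1,-0.38,-0.01,-0.015,0,0,0]]'; python3 - <<'E'
from h import *
c=optics.camera("wrist")
top(c,.41,.68,-.32,-.10,.011,2600,"pics/t_wrist.png",.02)
E
```

```text
time: 4.55
ee_pos: [0.5427, -0.3253, 0.2196]
eef_rot: [0.686, 0.728, -0.0, -0.001]
ft_force: [-0.2, -0.2, -0.9]
width: 0.0298
grip_force: 30.0
```

View pics/t_wrist.png

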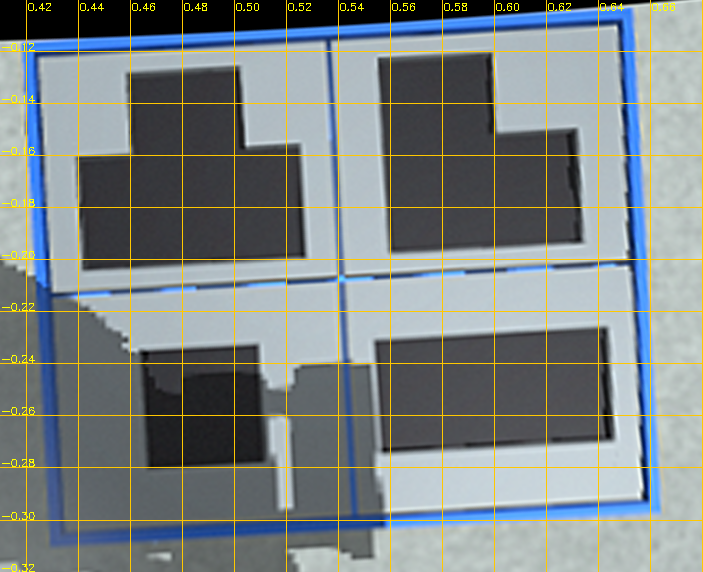

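The wrist view of the tray shows the divider crossing at px (341,279), which is (.541,−.207). The straight and stop recess centres are at (.600,−.250) and (.4885,−.256), which match the insert spacing. I take the pocket origins as tee (.484,−.1645), elbow (.5945,−.1587), straight (.5995,−.249) and stop (.4887,−.255).

```bash
python3 - <<'E'
from h import *
rows([.4827,-.1448,.08],np.radians(3.3))
E
```

```text
turn -0.1 [-0.0005 -0.0006  0.0011]
turn 179.9 [ 1.0000e-03 -7.0000e-04 -1.4989e+00]
turn -180.1 [ 1.0000e-03 -7.0000e-04 -1.4989e+00]
shift [ 0.6093 -0.1644  0.4674] dist 0.236 cur yaw 3.4 j [ 0.37  0.36  0.13  1.47 -0.05  1.32  0.56] t 4.6
```

```bash
python3 -m pendant '[[1,0.2,-0.055,0,0,0,0],[1,0.4,-0.11,0.1,0,0,0],[1,0.6,-0.164,0.25,0,0,0],[1,0.609,-0.164,0.4,0,0,0],[1,0.609,-0.164,0.467,0,0,0],[1,0.609,-0.164,0.467,0,0,0],[1,0.609,-0.164,0.467,0,0,0]]'; python3 - <<'E'
from h import *
rows([.4827,-.1448,.034],np.radians(3.3))
c=optics.camera("side"); cv2.imwrite("pics/s1.png",cv2.resize(c["pixels"][200:340,200:360,::-1],None,fx=4,fy=4,interpolation=2))
E
```

```text
time: 5.48
ee_pos: [0.4839, -0.1461, 0.082]
eef_rot: [0.686, 0.728, 0.001, 0.001]
ft_force: [0.4, -0.6, 0.2]
width: 0.0295
grip_force: 30.0
turn -0.1 [0.0008 0.0002 0.0008]
turn 179.9 [-3.0000e-04  1.3000e-03 -1.4992e+00]
turn -180.1 [-3.0000e-04  1.3000e-03 -1.4992e+00]
shift [ 0.0046 -0.0041  0.1601] dist 0.048 cur yaw 3.4 j [ 0.19  0.22  0.02  1.95 -0.01  0.97  0.27] t 5.475
```

View pics/s1.png

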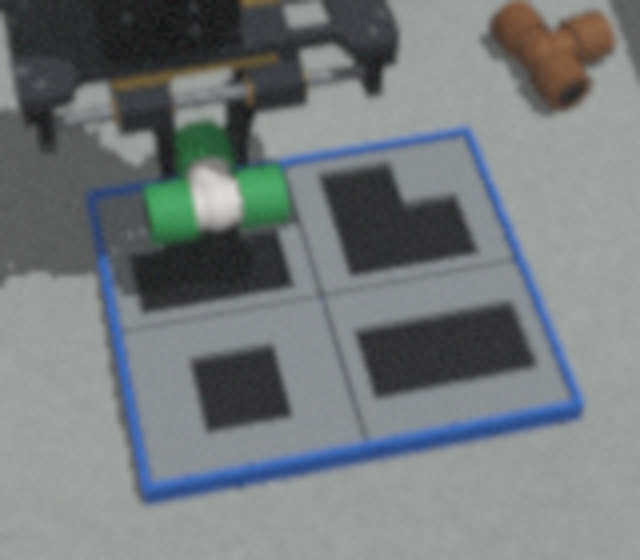

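The tee hangs level at (215,200) in this crop, in line with the T recess below it. I lower it now.

```bash
python3 -m pendant '[[1,0.003,-0.002,0.1,0,0,0],[1,0.003,-0.002,0.15,0,0,0],[1,0.003,-0.002,0.16,0,0,0],[1,0.003,-0.002,0.167,0,0,0],[1,0.003,-0.002,0.17,0,0,0],[1,0.003,-0.002,0.17,0,0,0]]'; python3 -m pendant '[[1,0,0,0.005,0,0,0],[1,0,0,0.01,0,0,0],[1,0,0,0.01,0,0,0]]'
```

```text
time: 6.28
ee_pos: [0.4827, -0.1455, 0.0303]
eef_rot: [0.686, 0.728, 0.0, 0.0]
ft_force: [-0.4, -0.2, -1.4]
width: 0.0296
grip_force: 30.0
time: 6.65
ee_pos: [0.4829, -0.1455, 0.0292]
eef_rot: [0.686, 0.727, 0.0, 0.0]
ft_force: [-11.9, 2.9, 30.7]
width: 0.0297
grip_force: 30.0
```

Floor contact comes at TCP z≈.029, which fits an insert underside at about 3 mm. I back off 1 mm, open part way (fingers clear of the rim) and lift.

```bash
python3 -m pendant '[[1,0,0,-0.007,0,0,0],[-0.1,0,0,-0.007,0,0,0],[-0.1,0,0,-0.007,0,0,0],[-0.1,0,0,-0.007,0,0,0],[-0.1,0,0,-0.1,0,0,0],[-0.1,0,0,-0.3,0,0,0],[-0.1,0,0,-0.5,0,0,0],[-0.1,0,0,-0.6,0,0,0]]';  python3 - <<'E'
from h import *
c=optics.camera("side"); cv2.imwrite("pics/s2.png",cv2.resize(c["pixels"][200:340,200:360,::-1],None,fx=3,fy=3,interpolation=2))
rows([.42,.0,.25],np.radians(13))
E
```

```text
time: 7.65
ee_pos: [0.4834, -0.1457, 0.2103]
eef_rot: [0.686, 0.727, 0.001, 0.002]
ft_force: [2.1, -0.1, -0.8]
width: 0.048
grip_force: 0.0
turn 9.6 [ 0.0034  0.0012 -0.0804]
turn 189.6 [ 0.0018 -0.0051  1.4196]
turn -170.4 [ 0.0018 -0.0051  1.4196]
shift [ 0.498  -0.1853 -0.1254] dist 0.164 cur yaw 3.4 j [ 0.18  0.08  0.02  1.81 -0.    1.24  0.26] t 7.7
```

View pics/s2.png

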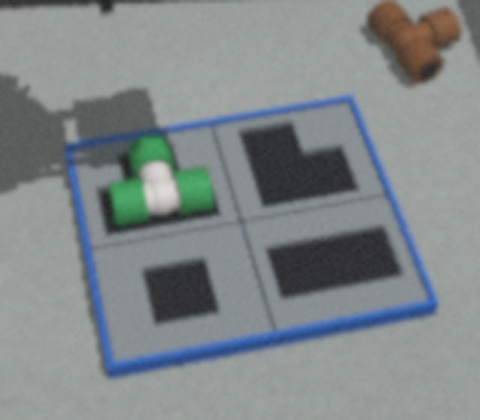

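The tee is seated in its recess (crop (160,185)). Next is the elbow: I grip the nut of its y arm at (.4425,.186) with closing line −76°, which stays clear of the jar.

```bash
python3 - <<'E'
from h import *
rows([.4425,.1862,.13],np.radians(-76))
E
```

```text
turn -79.4 [ 0.0036 -0.0017  0.6613]
turn 100.6 [ 0.0018  0.0038 -0.8387]
turn -259.4 [ 0.0018  0.0038 -0.8387]
shift [ 1.1139 -0.0771  0.2742] dist 0.345 cur yaw 3.4 j [ 0.18  0.08  0.02  1.81 -0.    1.24  0.26] t 7.7
```

```bash
python3 -m pendant '[[-0.3,0.15,-0.01,0,0,0,0.08],[-0.3,0.3,-0.02,0,0,0,0.16],[-0.3,0.45,-0.03,0,0,0,0.24],[-0.3,0.6,-0.04,0,0,0,0.32],[-0.3,0.75,-0.05,0,0,0,0.4],[-0.3,0.9,-0.06,0.05,0,0,0.48],[-0.3,0.98,-0.07,0.1,0,0,0.56],[-0.3,0.98,-0.07,0.2,0,0,0.645]]'; python3 - <<'E'
from h import *
rows([.4425,.1862,.10],np.radians(-76))
E
```

```text
time: 8.7
ee_pos: [0.4442, 0.1493, 0.1468]
eef_rot: [0.99, 0.138, 0.001, -0.0]
ft_force: [-0.0, -1.2, -0.1]
width: 0.0564
grip_force: 0.0
turn -1.8 [-0.0004 -0.0009  0.0153]
turn 178.2 [ 1.5000e-03 -6.0000e-04 -1.4847e+00]
turn -181.8 [ 1.5000e-03 -6.0000e-04 -1.4847e+00]
shift [ 0.0277 -0.1198  0.156 ] dist 0.06 cur yaw -74.2 j [-0.16  0.08 -0.27  1.96  0.02  1.1  -1.73] t 8.7
```

```bash
python3 -m pendant '[[-0.3,0.026,-0.12,0,0,0,0.01],[-0.3,0.026,-0.12,0.1,0,0,0.01],[-0.3,0.026,-0.12,0.14,0,0,0.01],[-0.3,0.026,-0.12,0.14,0,0,0.01],[-0.3,0.026,-0.12,0.14,0,0,0.01]]'; python3 - <<'E'
from h import *
rows([.4425,.1862,.0235],np.radians(-76))
c=optics.camera("side"); cv2.imwrite("pics/s3.png",cv2.resize(c["pixels"][100:220,180:320,::-1],None,fx=4,fy=4,interpolation=2))
E
```

```text
time: 9.32
ee_pos: [0.4424, 0.1834, 0.1057]
eef_rot: [0.992, 0.128, 0.001, -0.0]
ft_force: [0.4, -0.2, 0.2]
width: 0.0563
grip_force: 0.0
turn -0.7 [-0.     -0.0005  0.006 ]
turn 179.3 [ 8.000e-04 -0.000e+00 -1.494e+00]
turn -180.7 [ 8.000e-04 -0.000e+00 -1.494e+00]
shift [ 0.0024 -0.0088  0.2739] dist 0.082 cur yaw -75.3 j [-0.21  0.15 -0.3   1.98  0.05  1.02 -1.85] t 9.325
```

View pics/s3.png

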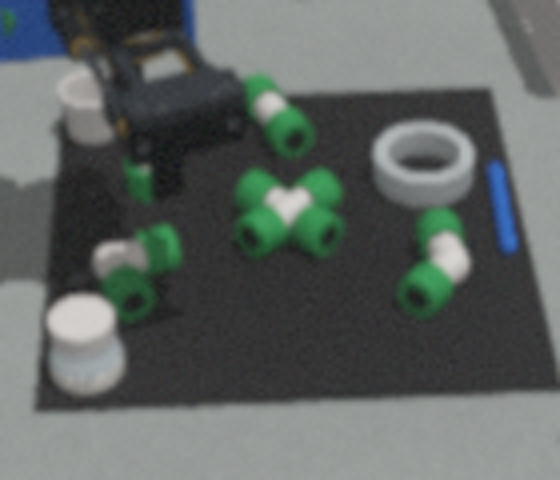

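The gripper hovers over the elbow's y-arm nut (crop (165,245)) and the stop end stays clear. I descend and grip.

```bash
python3 -m pendant '[[-0.3,0.002,-0.007,0.1,0,0,0.005],[-0.3,0.002,-0.007,0.2,0,0,0.005],[-0.3,0.002,-0.007,0.27,0,0,0.005],[-0.3,0.002,-0.007,0.27,0,0,0.005],[-0.3,0.002,-0.007,0.27,0,0,0.005]]';python3 -m pendant '[[1,0,0,0,0,0,0],[1,0,0,0,0,0,0],[1,0,0,0,0,0,0],[1,0,0,0,0,0,0],[1,0,0,0,0,0,0]]' 30
```

```text
time: 10.0
ee_pos: [0.4427, 0.1861, 0.0251]
eef_rot: [0.992, 0.123, 0.001, -0.0]
ft_force: [0.2, 0.4, 0.3]
width: 0.0564
grip_force: 0.0
time: 10.62
ee_pos: [0.442, 0.1858, 0.0241]
eef_rot: [0.992, 0.123, 0.0, 0.0]
ft_force: [-0.9, -0.8, 4.7]
width: 0.0297
grip_force: 29.9
```

```bash
python3 -m pendant '[[1,0,0,-0.1,0,0,0],[1,0,0,-0.3,0,0,0],[1,0,0,-0.5,0,0,0],[1,0,0,-0.5,0,0,0],[1,0,0,-0.5,0,0,0]]'; python3 - <<'E'
from h import *
rows([.5779,-.1406,.15],np.radians(3.3))
E
```

```text
time: 11.25
ee_pos: [0.4415, 0.1856, 0.1733]
eef_rot: [0.992, 0.123, -0.0, 0.0]
ft_force: [-0.3, -0.8, -0.4]
width: 0.0299
grip_force: 29.9
turn 79.1 [-1.000e-04  3.000e-04 -6.595e-01]
turn 259.1 [3.000e-04 1.000e-04 8.405e-01]
turn -100.9 [3.000e-04 1.000e-04 8.405e-01]
shift [0.1748 1.1654 0.0779] dist 0.354 cur yaw -75.8 j [-0.2   0.08 -0.3   1.9   0.02  1.16 -1.84] t 11.25
```

```bash
python3 -m pendant '[[1,0.02,0.14,0,0,0,-0.08],[1,0.04,0.28,0,0,0,-0.16],[1,0.06,0.42,0,0,0,-0.24],[1,0.08,0.56,0,0,0,-0.32],[1,0.1,0.7,0,0,0,-0.4],[1,0.13,0.84,0,0,0,-0.48],[1,0.15,0.98,0,0,0,-0.56],[1,0.175,0.98,0,0,0,-0.645]]'; python3 - <<'E'
from h import *
rows([.5779,-.1406,.09],np.radians(3.3))
E
```

```text
time: 12.25
ee_pos: [0.5639, -0.0906, 0.1713]
eef_rot: [0.697, 0.717, -0.002, -0.001]
ft_force: [-0.6, 1.3, -0.8]
width: 0.0295
grip_force: 29.9
turn 1.7 [-0.0019  0.0004 -0.0144]
turn 181.7 [7.0000e-04 2.9000e-03 1.4855e+00]
turn -178.3 [7.0000e-04 2.9000e-03 1.4855e+00]
shift [-0.1675  0.0432  0.2711] dist 0.096 cur yaw 1.6 j [ 0.19  0.27 -0.13  1.68  0.04  1.2   0.08] t 12.25
```

```bash
python3 -m pendant '[[1,-0.165,0.04,0.05,0,0,-0.012],[1,-0.165,0.04,0.15,0,0,-0.012],[1,-0.165,0.04,0.26,0,0,-0.012],[1,-0.165,0.04,0.26,0,0,-0.012],[1,-0.165,0.04,0.26,0,0,-0.012]]'; python3 - <<'E'
from h import *
rows([.5779,-.1406,.031],np.radians(3.3))
E
```

```text
time: 12.88
ee_pos: [0.5782, -0.1355, 0.0962]
eef_rot: [0.688, 0.725, -0.0, -0.0]
ft_force: [0.3, 0.2, 0.0]
width: 0.0293
grip_force: 29.9
turn 0.3 [-0.0001 -0.     -0.0024]
turn 180.3 [-1.0000e-04  1.0000e-04  1.4976e+00]
turn -179.7 [-1.0000e-04  1.0000e-04  1.4976e+00]
shift [-0.017  -0.0018  0.2173] dist 0.065 cur yaw 3.0 j [ 0.24  0.38 -0.11  1.7   0.05  1.06  0.17] t 12.875
```

```bash
python3 -m pendant '[[1,-0.016,-0.002,0.1,0,0,-0.002],[1,-0.016,-0.002,0.19,0,0,-0.002],[1,-0.016,-0.002,0.215,0,0,-0.002],[1,-0.016,-0.002,0.22,0,0,-0.002],[1,-0.016,-0.002,0.222,0,0,-0.002],[1,-0.016,-0.002,0.222,0,0,-0.002]]'
```

```text
time: 13.62
ee_pos: [0.5783, -0.1405, 0.0303]
eef_rot: [0.687, 0.727, 0.0, 0.001]
ft_force: [-0.5, 0.3, -0.7]
width: 0.0297
grip_force: 29.9
```

```bash
python3 -m pendant '[[1,0,0,0.005,0,0,0],[-0.1,0,0,0.005,0,0,0],[-0.1,0,0,0.003,0,0,0],[-0.1,0,0,0,0,0,0],[-0.1,0,0,-0.1,0,0,0],[-0.1,0,0,-0.3,0,0,0],[-0.1,0,0,-0.5,0,0,0],[-0.1,0,0,-0.6,0,0,0]]'; python3 - <<'E'
from h import *
rows([.50,.15,.22],np.radians(0))
E
```

```text
time: 14.62
ee_pos: [0.5788, -0.1406, 0.2132]
eef_rot: [0.687, 0.727, 0.001, 0.002]
ft_force: [1.1, -0.4, 0.3]
width: 0.0478
grip_force: 0.0
turn -3.2 [0.0022 0.0005 0.027 ]
turn 176.8 [-7.000e-04  3.300e-03 -1.473e+00]
turn -183.2 [-7.000e-04  3.300e-03 -1.473e+00]
shift [ 0.9819 -0.2072 -0.0248] dist 0.301 cur yaw 3.2 j [ 0.25  0.28 -0.11  1.58  0.03  1.28  0.2 ] t 14.625
```

```bash
python3 -m pendant '[[-0.2,0.16,-0.03,-0.03,0,0,0],[-0.2,0.32,-0.07,-0.06,0,0,0],[-0.2,0.48,-0.1,-0.1,0,0,0],[-0.2,0.64,-0.14,-0.14,0,0,0],[-0.2,0.8,-0.17,-0.14,0,0,0.015],[-0.2,0.98,-0.207,-0.14,0,0,0.027],[-0.2,0.98,-0.207,-0.14,0,0,0.027],[-0.2,0.98,-0.207,-0.14,0,0,0.027]]'; python3 - <<'E'
from h import *
c=optics.camera("wrist")
top(c,.40,.60,.22,.40,.017,3300,"pics/p_wrist2.png",.02)
c=optics.camera("side"); im=c["pixels"][200:340,200:360,::-1]; cv2.imwrite("pics/s4.png",cv2.resize(im,None,fx=3,fy=3,interpolation=2))
E
```

```text
time: 15.62
ee_pos: [0.4992, 0.149, 0.2512]
eef_rot: [0.707, 0.707, -0.0, 0.0]
ft_force: [0.2, 0.1, 0.2]
width: 0.0518
grip_force: 0.0
```

View pics/p_wrist2.png

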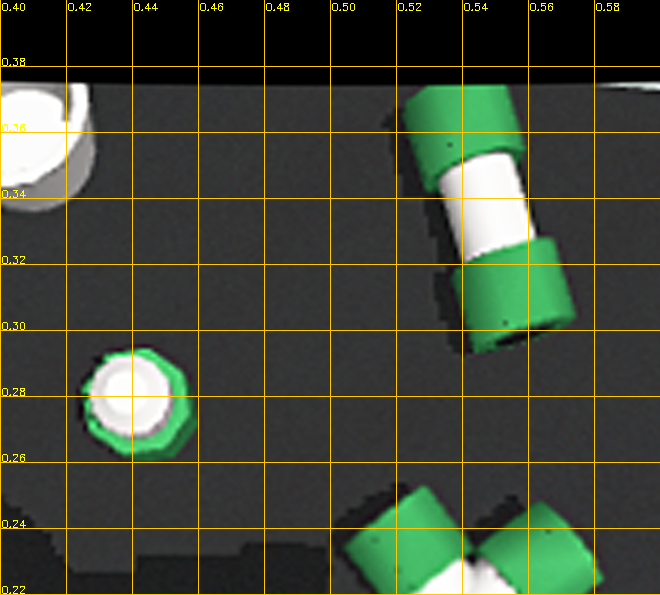

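View pics/s4.png

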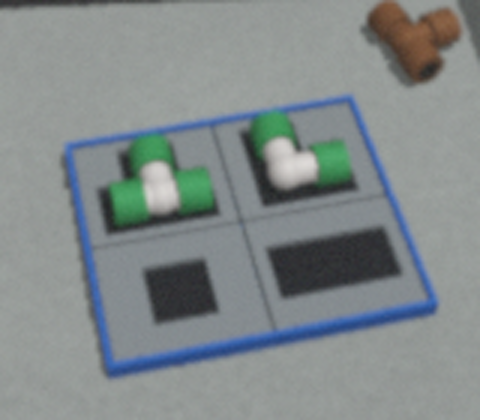

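The elbow is seated (crop (300,165)). In the wrist view (3.3 px/mm), the straight's bare tube is centred at (488,209), which is (.548,.337), with its axis at about −73.5°. The stop end's axis is at about (141,407), which is (.4428,.277). I grip the straight on its tube.

```bash
python3 - <<'E'
from h import *
rows([.5479,.3367,.0245],np.radians(16.5))
E
```

```text
turn 16.6 [-0.      0.0002 -0.1385]
turn 196.6 [3.0000e-04 1.0000e-04 1.3615e+00]
turn -163.4 [3.0000e-04 1.0000e-04 1.3615e+00]
shift [0.6294 0.16   0.7552] dist 0.299 cur yaw -0.1 j [-0.08  0.11 -0.32  1.7   0.04  1.34 -0.41] t 15.725
```

```bash
python3 -m pendant '[[-0.2,0.2,0.05,0.1,0,0,-0.07],[-0.2,0.4,0.1,0.2,0,0,-0.138],[-0.2,0.6,0.15,0.3,0,0,-0.138],[-0.2,0.629,0.16,0.4,0,0,-0.138],[-0.2,0.629,0.16,0.45,0,0,-0.138],[-0.2,0.629,0.16,0.5,0,0,-0.138],[-0.2,0.629,0.16,0.5,0,0,-0.138]]'; python3 - <<'E'
from h import *
rows([.5479,.3367,.0245],np.radians(16.5))
E
```

```text
time: 16.6
ee_pos: [0.5475, 0.3363, 0.1009]
eef_rot: [0.599, 0.801, -0.001, 0.0]
ft_force: [-0.1, -0.6, 0.4]
width: 0.0523
grip_force: 0.0
turn 0.1 [-0.0003  0.0005 -0.0005]
turn 180.1 [9.0000e-04 5.0000e-04 1.4995e+00]
turn -179.9 [9.0000e-04 5.0000e-04 1.4995e+00]
shift [0.0011 0.0017 0.2546] dist 0.076 cur yaw 16.4 j [-0.32  0.51 -0.4   1.55  0.21  1.13 -0.48] t 16.6
```

```bash
python3 -m pendant '[[-0.2,0,0,0.15,0,0,0],[-0.2,0,0,0.254,0,0,0],[-0.2,0,0,0.254,0,0,0],[-0.2,0,0,0.254,0,0,0],[1,0,0,0.254,0,0,0],[1,0,0,0.254,0,0,0],[1,0,0,0.254,0,0,0],[1,0,0,0.254,0,0,0]]' 30; python3 -m pendant '[[1,0,0,0,0,0,0],[1,0,0,0,0,0,0],[1,0,0,0,0,0,0]]'
```

```text
time: 17.6
ee_pos: [0.5471, 0.3383, 0.0253]
eef_rot: [0.598, 0.802, 0.0, 0.0]
ft_force: [-0.2, -0.3, 2.3]
width: 0.0223
grip_force: 30.0
time: 17.98
ee_pos: [0.5472, 0.3384, 0.0253]
eef_rot: [0.598, 0.802, 0.0, 0.0]
ft_force: [-1.4, -1.0, 3.3]
width: 0.0221
grip_force: 30.0
```

```bash
python3 -m pendant '[[1,0,0,-0.1,0,0,0],[1,0,0,-0.3,0,0,0],[1,0,0,-0.48,0,0,0],[1,0,0,-0.5,0,0,0]]'; python3 - <<'E'
from h import *
rows([.5977,-.249,.17],np.radians(93.3))
E
```

```text
time: 18.48
ee_pos: [0.5487, 0.3396, 0.1796]
eef_rot: [0.598, 0.802, 0.003, 0.001]
ft_force: [-0.2, -0.3, -0.6]
width: 0.022
grip_force: 30.0
turn 76.7 [ 0.0034  0.0014 -0.6395]
turn 256.7 [ 0.0015 -0.0036  0.8605]
turn -103.3 [ 0.0015 -0.0036  0.8605]
shift [-1.9274 -0.4027  0.0256] dist 0.591 cur yaw 16.6 j [-0.31  0.44 -0.42  1.47  0.18  1.27 -0.46] t 18.475
```

```bash
python3 -m pendant '[[1,-0.13,-0.027,0,0,0,-0.08],[1,-0.26,-0.055,0,0,0,-0.16],[1,-0.4,-0.083,0,0,0,-0.24],[1,-0.53,-0.11,0,0,0,-0.32],[1,-0.66,-0.138,0,0,0,-0.4],[1,-0.79,-0.165,0,0,0,-0.48],[1,-0.9,-0.188,0,0,0,-0.56],[1,-0.98,-0.205,0,0,0,-0.638]]'; python3 - <<'E'
from h import *
rows([.5977,-.249,.17],np.radians(93.3))
E
```

```text
time: 19.48
ee_pos: [0.5714, 0.0368, 0.1737]
eef_rot: [-0.029, 1.0, -0.0, -0.001]
ft_force: [1.0, 0.3, -0.8]
width: 0.0224
grip_force: 30.0
turn -0.0 [-0.0002 -0.0009  0.0004]
turn 180.0 [ 1.3000e-03 -3.0000e-04 -1.4996e+00]
turn -180.0 [ 1.3000e-03 -3.0000e-04 -1.4996e+00]
shift [-0.0319 -0.9563  0.0126] dist 0.287 cur yaw 93.3 j [ 0.28  0.31 -0.51  1.66  0.16  1.22  1.37] t 19.475
```

```bash
python3 -m pendant '[[1,-0.006,-0.19,0,0,0,0],[1,-0.013,-0.38,0,0,0,0],[1,-0.019,-0.57,0,0,0,0],[1,-0.025,-0.76,0,0,0,0],[1,-0.032,-0.93,0.05,0,0,0],[1,-0.032,-0.954,0.2,0,0,0],[1,-0.032,-0.954,0.25,0,0,0],[1,-0.032,-0.954,0.25,0,0,0]]'; python3 - <<'E'
from h import *
rows([.5977,-.249,.031],np.radians(93.3))
E
```

```text
time: 20.48
ee_pos: [0.5966, -0.2446, 0.0989]
eef_rot: [-0.028, 1.0, 0.001, -0.001]
ft_force: [-0.4, 0.7, 0.1]
width: 0.0222
grip_force: 30.0
turn 0.1 [ 0.0009 -0.001  -0.0007]
turn 180.1 [-1.6000e-03 -1.4000e-03  1.4993e+00]
turn -179.9 [-1.6000e-03 -1.4000e-03  1.4993e+00]
shift [-0.0033 -0.0151  0.2264] dist 0.068 cur yaw 93.2 j [ 0.58  0.51 -0.35  1.54  0.18  1.13  1.82] t 20.475
```

```bash
python3 -m pendant '[[1,-0.003,-0.013,0.1,0,0,0],[1,-0.003,-0.013,0.2,0,0,0],[1,-0.003,-0.013,0.224,0,0,0],[1,-0.003,-0.013,0.228,0,0,0],[1,-0.003,-0.013,0.228,0,0,0],[1,-0.003,-0.013,0.228,0,0,0]]'
```

```text
time: 21.22
ee_pos: [0.5989, -0.2503, 0.0329]
eef_rot: [-0.027, 1.0, -0.0, 0.001]
ft_force: [0.1, 0.7, -0.9]
width: 0.0219
grip_force: 30.0
```

```bash
python3 -m pendant '[[1,0,0,0.006,0,0,0],[1,0,0,0.01,0,0,0],[1,0,0,0.01,0,0,0]]'
```

```text
time: 21.6
ee_pos: [0.5986, -0.2503, 0.0302]
eef_rot: [-0.027, 1.0, -0.0, 0.0]
ft_force: [-3.2, 0.9, 12.0]
width: 0.022
grip_force: 30.0
```

```bash
python3 -m pendant '[[1,0,0,-0.004,0,0,0],[-0.1,0,0,-0.004,0,0,0],[-0.1,0,0,-0.004,0,0,0],[-0.1,0,0,-0.004,0,0,0],[-0.1,0,0,-0.1,0,0,0],[-0.1,0,0,-0.3,0,0,0],[-0.1,0,0,-0.5,0,0,0],[-0.1,0,0,-0.5,0,0,0]]'; python3 - <<'E'
from h import *
rows([.4428,.277,.17],np.radians(0))
E
```

```text
time: 22.6
ee_pos: [0.6008, -0.2508, 0.1845]
eef_rot: [-0.027, 1.0, -0.002, 0.004]
ft_force: [0.7, -0.3, 0.0]
width: 0.048
grip_force: 0.0
turn 86.9 [-0.0046  0.0019 -0.724 ]
turn 266.9 [0.0019 0.0046 0.776 ]
turn -93.1 [0.0019 0.0046 0.776 ]
shift [0.4308 1.7856 0.038 ] dist 0.551 cur yaw 93.1 j [ 0.59  0.44 -0.36  1.45  0.16  1.27  1.84] t 22.6
```

```bash
python3 -m pendant '[[-0.1,0.03,0.13,0,0,0,0.08],[-0.1,0.06,0.26,0,0,0,0.16],[-0.1,0.09,0.4,0,0,0,0.24],[-0.1,0.13,0.53,0,0,0,0.32],[-0.1,0.16,0.66,0,0,0,0.4],[-0.1,0.19,0.79,0,0,0,0.48],[-0.1,0.22,0.91,0,0,0,0.56],[-0.1,0.24,0.99,0,0,0,0.64]]'; python3 - <<'E'
from h import *
rows([.4428,.277,.10],np.radians(16.5))
E
```

```text
time: 23.6
ee_pos: [0.5092, 0.0443, 0.178]
eef_rot: [0.601, 0.799, -0.0, -0.0]
ft_force: [0.7, 0.1, -0.3]
width: 0.048
grip_force: 0.0
turn 0.4 [-0.0003 -0.0002 -0.0033]
turn 180.4 [-2.0000e-04  5.0000e-04  1.4967e+00]
turn -179.6 [-2.0000e-04  5.0000e-04  1.4967e+00]
shift [0.8065 0.0026 0.2602] dist 0.254 cur yaw 16.1 j [ 0.18  0.15 -0.39  1.82  0.06  1.19  0.06] t 23.6
```

```bash
python3 -m pendant '[[-0.1,0.2,0,0,0,0,0],[-0.1,0.4,0,0,0,0,0],[-0.1,0.6,0,0.05,0,0,0],[-0.1,0.8,0.002,0.15,0,0,0],[-0.1,0.8,0.002,0.25,0,0,0],[-0.1,0.8,0.002,0.25,0,0,0],[-0.1,0.8,0.002,0.25,0,0,0]]'; python3 - <<'E'
from h import *
rows([.4428,.277,.043],np.radians(16.5))
c=optics.camera("side"); cv2.imwrite("pics/s5.png",np.hstack([cv2.resize(c["pixels"][110:210,190:290,::-1],(400,400),interpolation=2),cv2.resize(c["pixels"][210:335,210:335+10,::-1],(400,400),interpolation=2)]))
E
```

```text
time: 24.48
ee_pos: [0.444, 0.2724, 0.1044]
eef_rot: [0.6, 0.8, 0.0, 0.0]
ft_force: [0.3, -0.1, -0.7]
width: 0.0478
grip_force: 0.0
turn 0.3 [ 0.0003  0.     -0.0021]
turn 180.3 [ 1.0000e-04 -4.0000e-04  1.4979e+00]
turn -179.7 [ 1.0000e-04 -4.0000e-04  1.4979e+00]
shift [0.0159 0.0004 0.2047] dist 0.062 cur yaw 16.2 j [-0.14  0.27 -0.56  1.86  0.17  1.05 -0.49] t 24.475
```

View pics/s5.png

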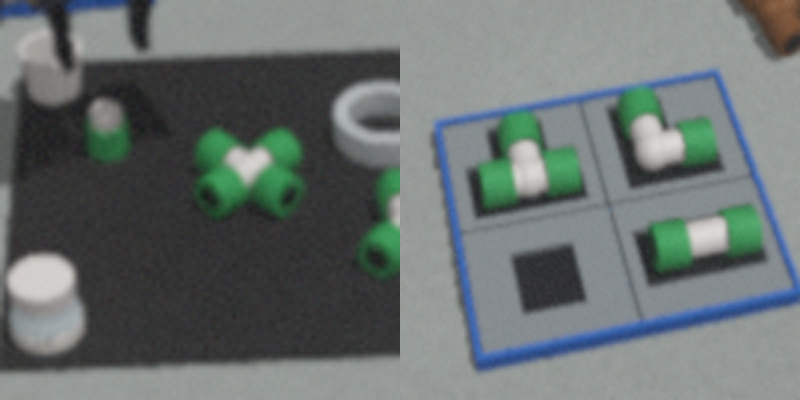

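The straight lies in its recess (right half, (705,235)), and the stop end stands free under the gripper at (107,130) in the left half. I grip it by its plug.

```bash
python3 -m pendant '[[-0.1,0.014,0,0,0,0,0],[-0.1,0.014,0,0.1,0,0,0],[-0.1,0.014,0,0.204,0,0,0],[-0.1,0.014,0,0.204,0,0,0],[-0.1,0.014,0,0.204,0,0,0]]'; python3 -m pendant '[[1,0,0,0,0,0,0],[1,0,0,0,0,0,0],[1,0,0,0,0,0,0],[1,0,0,0,0,0,0],[1,0,0,0,0,0,0],[1,0,0,0,0,0,0]]' 20
```

```text
time: 25.15
ee_pos: [0.4428, 0.2775, 0.0439]
eef_rot: [0.6, 0.8, 0.001, 0.0]
ft_force: [0.0, 0.6, 0.6]
width: 0.0476
grip_force: 0.0
time: 25.9
ee_pos: [0.4422, 0.2771, 0.0427]
eef_rot: [0.6, 0.8, 0.0, 0.0]
ft_force: [-0.9, -0.8, 5.7]
width: 0.0222
grip_force: 20.0
```

```bash
python3 -m pendant '[[1,0,0,-0.1,0,0,0],[1,0,0,-0.3,0,0,0],[1,0,0,-0.43,0,0,0],[1,0,0,-0.43,0,0,0]]'; python3 - <<'E'
from h import *
rows([.4887,-.255,.17],np.radians(16.5))
E
```

```text
time: 26.4
ee_pos: [0.4435, 0.278, 0.1744]
eef_rot: [0.6, 0.8, 0.002, 0.001]
ft_force: [0.0, 0.4, -1.0]
width: 0.0221
grip_force: 20.0
turn 0.2 [ 0.0026 -0.0004 -0.0015]
turn 180.2 [-7.0000e-04 -4.0000e-03  1.4985e+00]
turn -179.8 [-7.0000e-04 -4.0000e-03  1.4985e+00]
shift [-1.7476 -0.3545  0.0111] dist 0.535 cur yaw 16.3 j [-0.12  0.2  -0.58  1.79  0.12  1.18 -0.46] t 26.4
```

```bash
python3 -m pendant '[[1,-0.15,-0.03,0,0,0,0],[1,-0.3,-0.06,0,0,0,0],[1,-0.45,-0.09,0,0,0,0],[1,-0.6,-0.12,0,0,0,0],[1,-0.75,-0.15,0,0,0,0],[1,-0.88,-0.18,0,0,0,0],[1,-0.98,-0.2,0,0,0,0]]'; python3 - <<'E'
from h import *
rows([.4887,-.255,.11],np.radians(16.5))
E
```

```text
time: 27.28
ee_pos: [0.4663, -0.024, 0.1701]
eef_rot: [0.6, 0.8, -0.001, -0.001]
ft_force: [-0.3, 0.6, -0.9]
width: 0.0216
grip_force: 20.0
turn 0.3 [-0.0009 -0.0001 -0.0022]
turn 180.3 [-2.0000e-04  1.3000e-03  1.4978e+00]
turn -179.7 [-2.0000e-04  1.3000e-03  1.4978e+00]
shift [-0.7603 -0.1434  0.2004] dist 0.24 cur yaw 16.2 j [ 0.27  0.06 -0.33  1.93  0.02  1.16  0.22] t 27.275
```

```bash
python3 -m pendant '[[1,-0.18,-0.035,0,0,0,0],[1,-0.36,-0.07,0,0,0,0],[1,-0.54,-0.1,0,0,0,0],[1,-0.72,-0.135,0,0,0,0],[1,-0.75,-0.142,0.1,0,0,0],[1,-0.75,-0.142,0.2,0,0,0],[1,-0.75,-0.142,0.2,0,0,0],[1,-0.75,-0.142,0.2,0,0,0]]'; python3 - <<'E'
from h import *
rows([.4887,-.255,.049],np.radians(16.5))
E
```

```text
time: 28.28
ee_pos: [0.4897, -0.2497, 0.1119]
eef_rot: [0.599, 0.8, 0.0, 0.0]
ft_force: [0.3, 0.0, -0.2]
width: 0.022
grip_force: 20.0
turn 0.2 [ 0.0001  0.0001 -0.0013]
turn 180.2 [ 1.0000e-04 -2.0000e-04  1.4987e+00]
turn -179.8 [ 1.0000e-04 -2.0000e-04  1.4987e+00]
shift [-0.0158 -0.0083  0.2098] dist 0.063 cur yaw 16.3 j [ 0.5   0.28 -0.13  1.8   0.04  1.06  0.64] t 28.275
```

```bash
python3 -m pendant '[[1,-0.015,-0.008,0.07,0,0,0],[1,-0.015,-0.008,0.14,0,0,0],[1,-0.015,-0.008,0.2,0,0,0],[1,-0.015,-0.008,0.21,0,0,0],[1,-0.015,-0.008,0.21,0,0,0],[1,-0.015,-0.008,0.21,0,0,0]]'
```

```text
time: 29.02
ee_pos: [0.489, -0.2551, 0.0493]
eef_rot: [0.6, 0.8, 0.0, 0.001]
ft_force: [0.2, -0.2, 0.5]
width: 0.0222
grip_force: 20.0
```

```bash
python3 -m pendant '[[1,0,0,0.004,0,0,0],[1,0,0,0.007,0,0,0],[1,0,0,0.007,0,0,0]]';  python3 -m pendant '[[-0.1,0,0,0,0,0,0],[-0.1,0,0,0,0,0,0],[-0.1,0,0,0,0,0,0],[-0.1,0,0,-0.1,0,0,0],[-0.1,0,0,-0.3,0,0,0],[-0.1,0,0,-0.5,0,0,0],[-0.1,0.3,0,-0.5,0,0,0],[-0.1,0.5,0,-0.5,0,0,0]]'; python3 -m pendant '[[-0.1,0.3,0,0,0,0,0],[-0.1,0.4,0,0,0,0,0],[-0.1,0.4,0,0,0,0,0]]'; python3 - <<'E'
from h import *
c=optics.camera("side"); im=top(c,.40,.68,-.32,-.10,.017,1400,"pics/a.png",.05)
d=optics.camera("scene"); im2=top(d,.40,.68,-.32,-.10,.017,1400,"pics/b.png",.05)
im3=c["pixels"][:,:,::-1][100:210,180:320]
cv2.imwrite("pics/f.png",np.vstack([np.hstack([im,im2]),np.hstack([cv2.resize(im3,(im.shape[1],290)),np.zeros((290,im2.shape[1],3),np.uint8)])])[:600,:800])
print(im.shape)
E
```

```text
time: 29.4
ee_pos: [0.4889, -0.2552, 0.0476]
eef_rot: [0.6, 0.8, 0.0, 0.001]
ft_force: [-4.2, 1.8, 10.2]
width: 0.0219
grip_force: 20.0
time: 30.4
ee_pos: [0.4531, -0.1336, 0.197]
eef_rot: [0.6, 0.8, 0.0, 0.001]
ft_force: [0.7, 0.8, 0.1]
width: 0.0476
grip_force: 0.0
time: 30.78
ee_pos: [0.4188, -0.0161, 0.1967]
eef_rot: [0.597, 0.802, 0.0, 0.0]
ft_force: [0.5, -0.6, 0.5]
width: 0.0479
grip_force: 0.0
(308, 393, 3)
```

View pics/f.png

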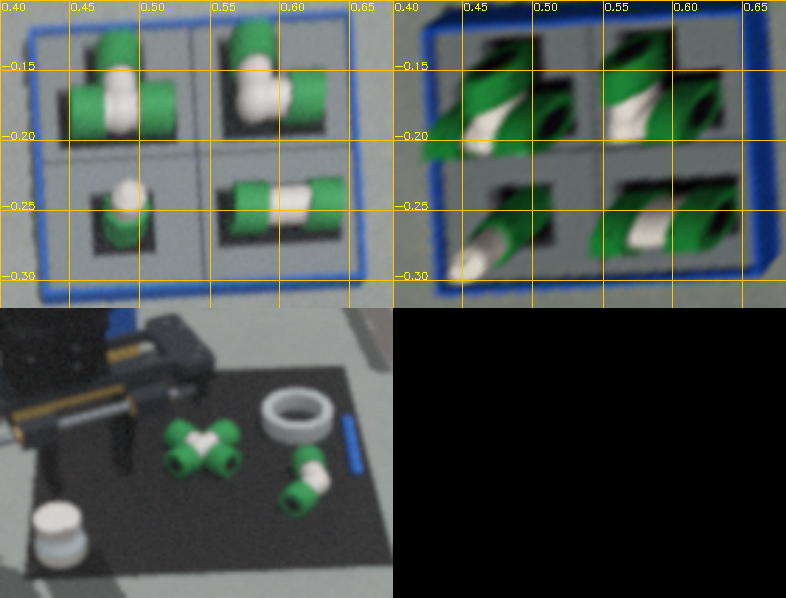

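The final views show all four fittings in their recesses, with the tee, elbow and straight aligned to the tray. The straight is centred at about (288,205), some 5 mm off in x and inside the limit. Its descent showed no contact at foam height, so it is down on the floor. The cross and bend have not moved, and the arm is clear, so I hand in.

```bash
python3 -c "
from bench import r
print(r.close_job())"
```

```text
the job is handed in; nothing more can be done
None
```

I put the tee, elbow, straight and stop end each in its own recess and handed the job in at about 31 s. In the last pictures all four look seated and the cross and bend unmoved, but no verdict came back.

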